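# Shut the nitrogen and weigh the dried sample

### The job

The sample in the drying chamber is dry: first turn the blue-handled valve on the nitrogen manifold fully shut without touching the other valves beside it. Then lift the open amber vial out through the round port of the chamber, without knocking the lid, and set it down gently and upright near the middle of the balance pan. Leave everything else on the bench where it is.

Things in the scene. Friction and masses are not known exactly. Their poses are not given: they have to be found in the camera images.
- blue_turn (a joint): angle of the blue valve's handle, rad: 0 = fully shut (handle lies across its outlet, along the header bar, against a stop), 1.571 = fully open (handle in line with the outlet; stop). It grows counter-clockwise seen from above, so shutting turns clockwise. Starts 0.85 to 1.4. Turning takes about 0.15 N m of steady friction; it stays where it is left.
- blue_handle (a point): centre of the blue wing handle, on its vertical axis, 93 mm above the bench. The handle is a bar 50 mm long (25 mm each way along this point's y axis), 9 mm thick (along its x axis) and 18 mm high (top at z = 102 mm). Only a stem of 9 mm diameter lies below it down to the packing nut (18 mm diameter, top at z = 67 mm) and the valve body (36 x 28 mm, top at z = 63 mm). z up.
- manifold: fixed aluminium header bar of the nitrogen manifold, 36 x 364 mm, top at z = 68 mm, origin on the bench under its middle, its y axis along the bar, its x axis towards the valves' outlets. Five valves stand in a row along its +x side, handle axes 50 mm from the bar's centre line and 64 mm apart (y = -128, -64, 0, 64, 128 mm), in any order of colours. Gauge (38 mm wide, top at z = 93 mm) on the bar's -y end (y = -165 mm).
- green_valve: the green valve, same build and size as the blue one, fixed; origin on the bench under its handle's axis, axes as the manifold's. Not to be touched.
- green_tip (a point): end of the green handle, 25 mm from its axis, 93 mm above the bench; the handle reaches as far to the other side of the axis. It may stand at any angle from shut to open.
- red_valve: the red valve, same build and size as the blue one, fixed; origin on the bench under its handle's axis, axes as the manifold's. Not to be touched.
- red_tip (a point): end of the red handle, 25 mm from its axis, 93 mm above the bench; the handle reaches as far to the other side of the axis. It may stand at any angle from shut to open.
- yellow_valve: the yellow valve, same build and size as the blue one, fixed; origin on the bench under its handle's axis, axes as the manifold's. Not to be touched.
- yellow_tip (a point): end of the yellow handle, 25 mm from its axis, 93 mm above the bench; the handle reaches as far to the other side of the axis. It may stand at any angle from shut to open.
- grey_valve: the grey valve, same build and size as the blue one, fixed; origin on the bench under its handle's axis, axes as the manifold's. Not to be touched.
- grey_tip (a point): end of the grey handle, 25 mm from its axis, 93 mm above the bench; the handle reaches as far to the other side of the axis. It may stand at any angle from shut to open.
- chamber: fixed clear drying chamber, 180 x 180 mm, 130 mm high, origin on the bench under its centre, z up. Inside on its axis a pedestal with a flat plate of 64 mm diameter, top at z = 68 mm. A gas inlet with a blue collar stands out 40 mm on its +x side, at most 105 mm high.
- port_lid: the chamber's white lid, 180 x 180 x 8 mm, top face at z = 130 mm, with a round port of 124 mm diameter at its centre; origin at the centre of the port, level with the lid's underside (z = 122 mm), z up.
- vial_center (a point): centre of the open amber vial, a cylinder of 28 mm diameter and 61 mm height (this point is 30.5 mm above its base), about 40 g, z up. It starts upright on the pedestal's plate, up to about 13 mm off the port's axis, its mouth 1 mm below the lid's top face.
- balance: fixed top-loading balance, origin on the bench under the pan's centre, z up: housing 200 mm wide, from 95 mm behind (+x) to 190 mm before (-x) the origin, at most 64 mm high.
- pan (a point): centre of the balance's round steel pan, on its flat top face, 78 mm above the bench; pan diameter 120 mm. It does not move.
- media_bottle: clear bottle with blue cap, bystander, 76 mm diameter, 165 mm tall, origin at the centre of its base.
- amber_bottle: amber bottle with white cap, bystander, 68 mm diameter, 150 mm tall, origin at the centre of its base.
- spray_bottle: white spray bottle, bystander, 72 mm diameter, 185 mm tall, spray head reaching 54 mm to its -x side, origin at the centre of its base.
- tip_box: blue pipette-tip box with clear lid, bystander, 124 x 88 x 68 mm, origin at the centre of its base.
- tube_rack: teal tube rack with four capped tubes, bystander, 60 x 150 mm, 93 mm tall, origin at the centre of its base.
- capped_vial_a_center (a point): centre of a capped amber vial (white cap), bystander, 28 mm diameter, 66 mm tall; this point is 30.5 mm above its base, which stands on the bench.
- capped_vial_b_center (a point): centre of a capped amber vial (white cap), bystander, 28 mm diameter, 66 mm tall; this point is 30.5 mm above its base, which stands on the bench.
- vial: the same amber vial, its origin at the centre of its base.
Not all that is in view belongs to the job. Leave any black or pink look-alike of the part that bears blue_turn alone. Leave any red look-alike of the vial alone.

How it is judged:
By the outcome, as a careful person would: the job done as asked, in the order asked, and still so for the second after the job is handed in, with the robot touching nothing.
It also fails if it takes over 58 s, if anything falls off the work surface, if the arm or the gripper's body presses on something with over 40 N, if the wrist force passes 120 N, or if a joint passes its speed limit or range.

### The arm

A 6-joint arm with a two-finger parallel gripper is mounted at the origin on the work surface. World frame = base frame: x ahead of the robot, y to its left, z up, the work surface at z = 0. Lengths are in m, angles in rad, forces in N, time in s.
With the tool pointing down it reaches from about 0.375 to 0.975 m from the base axis. Payload 3.8 kg.
Tool frame: the origin (TCP) lies midway between the tips of the shut fingers; the grasp point (between the pads) lies 19 mm behind it; z points along the fingers, y is the line along which they close (so a half turn about z gives the same grasp; the last joint's range is limited). The gripper opens to 85 mm and grips with 20 to 120 N. Pads are 22 mm wide; open, the fingers measure 114 mm over their backs; the gripper's body (76 mm by 85 mm) begins 54 mm behind the grasp point. The pads swing forward as they close: fully open they stand 13 mm farther back than shut.
Start: joints at [-1.349, 0.264, 1.604, -0, 1.274, -0.037], TCP at [0.173, -0.653, 0.231] pointing down, gripper open.
Joint ranges: [-2.63, 2.63], [-0.94, 2.18], [0.31, 2.57], [-1.31, 4.45], [0, 2.66], [-2.55, 2.55]. Speed limits (rad/s): [2.57, 2.57, 3.14, 3.14, 3.14, 3.14].

### API

Orientations are given as a rotation vector (axis times angle).
In Python, from workcell import read_state, vision, ticket gives the robot as it stands. The module is installed in compiled form; this text tells all that it offers.
- The arm moves only by the tool jog_arm, never from a script. Its arguments are lists of equal length, an entry for each row: "turn": the turn, a rotation vector about the tool's x, y, z in rad, a list of three; "delta_pos": the shift along the tool's x, y, z in m, a list of three; "gripper": the finger opening in m, from 0 to 0.0854. In form: {"turn": [[rx, ry, rz], ...], "delta_pos": [[dx, dy, dz], ...], "gripper": [gripper, ...]}. A call has 1 to 20 rows; each row shifts and turns the commanded pose from where the row before left it, along the tool's axes as they then stand; what a row does not reach is not made up. A row lasts 1/12 s, in which the tool goes at most 41.7 mm and 7.16 degrees, less where a joint would pass 70% of its speed; a pose out of reach is approached as far as the arm can. A call with a gripper value outside its range is refused whole. The fingers move at their own pace and stop on an object; "grip_force" is the grip in N (left out, the last holds). Time passes only in rows, so rows that do not move let the fingers close. It gives the time, the measured TCP pose, the force, the opening and the grip force at its end, in the units of the state.
- read_state(): the state, without advancing time (a new reading comes with each control period).
- vision.read_camera(name): name is "scene" or "side" or "wrist"; returns the picture (384x512x3 uint8, red, green, blue); there is no depth.
- vision.calibration(name): a dict with "vfov" (degrees; the focal length in pixels is half the picture's height over the tangent of half this angle, whatever the lens; pixels are square), "cx", "cy" (the principal point, pixels), "dist" ([k1, k2, p1, p2, k3] as OpenCV has them; the pictures are not rectified), "R" (3x3) and "t" (3): a world point X has camera coordinates R X + t; the wrist camera has in their place "mount" (4x4, takes a point from camera to tool coordinates, whose origin is the TCP and whose axes are the flange's). Camera axes: x right, y down, z forward; pixel columns grow to the right and rows downward; lengths in m; the calibration is good to about 2 mm. A picture is of the moment at which its call begins: read the wrist's pose just before it. calibration takes no time and is no camera call.
- ticket.finish_job(): hands the job in; it is judged then, once.
The state is a dict: "time": time; "q": joint angles; "joint_vel": joint speeds; "joint_torque": joint torques, N m; "tool_pos": TCP position; "tcp_rot": TCP orientation; "wrist_force": force on the tool from outside, world axes, zero at the start; "torque": the same for the moment, N m; "width": opening from 0.0 (shut) to 1.0 (fully open); "grip_force": force on a finger pad.
Only numpy, scipy, OpenCV 4.12 (cv2) and the standard library are available. Lean on these libraries where they do the work, as an engineer would, in place of code of your own. Each camera call takes 0.05 s, during which the arm holds its last target. There are 200 camera calls.

## Working session

There is one attempt and no reset: what is moved stays moved. The work goes in short steps, Python scripts to look and compute and a tool call to move; the robot and the scene stay as the last step left them, time stands still between calls to the robot, and variables do not carry over. Pictures are saved under pics/ and viewed, at most 10 in all, crops included, and the job is handed in when it is done.

Besides the shell and the picture viewer there is one more tool, called after "Request:" by a JSON object that holds its "name" and its "arguments". jog_arm: Moves the arm, as the interface text tells. Its arguments: {"type":"object","properties":{"turn":{"type":"array","items":{"type":"array","items":{"type":"number"}}},"delta_pos":{"type":"array","items":{"type":"array","items":{"type":"number"}}},"gripper":{"type":"array","items":{"type":"number"}},"grip_force":{"type":"number"}},"required":["turn","delta_pos","gripper"]}

```bash
mkdir -p pics
cat > h.py <<'E'
import numpy as np, cv2
from scipy.spatial.transform import Rotation as Ro
from workcell import read_state, vision, ticket
def K(c):
    f=192/np.tan(np.radians(c['vfov'])/2)
    return np.array([[f,0,c['cx']],[0,f,c['cy']],[0,0,1]])
def pose(name,s=None):
    c=vision.calibration(name)
    if name!='wrist': return c,np.array(c['R']),np.array(c['t'])
    M=np.array(c['mount']); s=s or read_state()
    W=np.eye(4); W[:3,:3]=Ro.from_rotvec(s['tcp_rot']).as_matrix(); W[:3,3]=s['tool_pos']
    T=np.linalg.inv(W@M); return c,T[:3,:3],T[:3,3]
def ray(P,uv):
    c,R,t=P
    n=cv2.undistortPoints(np.array(uv,float).reshape(-1,1,2),K(c),np.array(c['dist'],float)).reshape(-1,2)
    d=np.c_[n,np.ones(len(n))]@R
    return -R.T@t,d
def onz(P,uv,z):
    o,d=ray(P,uv); return o+d*((z-o[2])/d[:,2])[:,None]
def proj(P,X):
    c,R,t=P
    return cv2.projectPoints(np.array(X,float).reshape(-1,1,3),cv2.Rodrigues(R)[0],t,K(c),np.array(c['dist'],float))[0].reshape(-1,2)
def shot(name,fn):
    s=read_state(); im=vision.read_camera(name); cv2.imwrite('pics/'+fn,im[:,:,::-1]); return im,pose(name,s)
E
python3 - <<'E'
from h import *
a,P=shot('scene','scene.png'); b,Q=shot('side','side.png'); w,_=shot('wrist','wrist.png')
for p in (P,Q,_): print(-p[1].T@p[2], p[1][2], p[0]['dist'])
print(read_state())
cv2.imwrite('pics/a.png',cv2.resize(a[:,:,::-1],(800,600),interpolation=2))
cv2.imwrite('pics/b.png',cv2.resize(b[:,:,::-1],(800,600),interpolation=2))
E
```

```text
[ 1.46308617 -0.2244638   1.01641106] [-0.71893818  0.17914977 -0.67159009] [-0.02449809  0.          0.          0.          0.        ]
[0.4516623  0.82621156 0.54127385] [ 0.06238542 -0.89001928 -0.45163453] [0.01657821 0.         0.         0.         0.        ]
[ 0.23496168 -0.63540853  0.37369654] [-0.24958769 -0.06381268 -0.96624734] [-0.04961893  0.          0.          0.          0.        ]
{'time': 0.15, 'q': array([-1.34888280e+00,  2.64653998e-01,  1.60506439e+00,  1.56066976e-05,
        1.27368113e+00, -3.68896283e-02]), 'joint_vel': array([ 0.0001563 , -0.00194237, -0.00412879,  0.00063651,  0.00015888,
        0.00069972]), 'joint_torque': array([ 1.41340374e-04, -5.15903986e+01, -3.67960811e+01, -7.39219058e-05,
        7.95041502e-03, -1.08310834e-05]), 'tool_pos': array([ 0.17263466, -0.65196883,  0.230196  ]), 'tcp_rot': array([-3.11354217e+00, -4.05153985e-01,  2.38724329e-04]), 'wrist_force': array([ 0.35432665, -0.98199827, -0.66457162]), 'torque': array([-0.02292979,  0.02177404,  0.03511538]), 'grip_force': 0.0, 'width': 1.0041991118238531}
```

View pics/a.png

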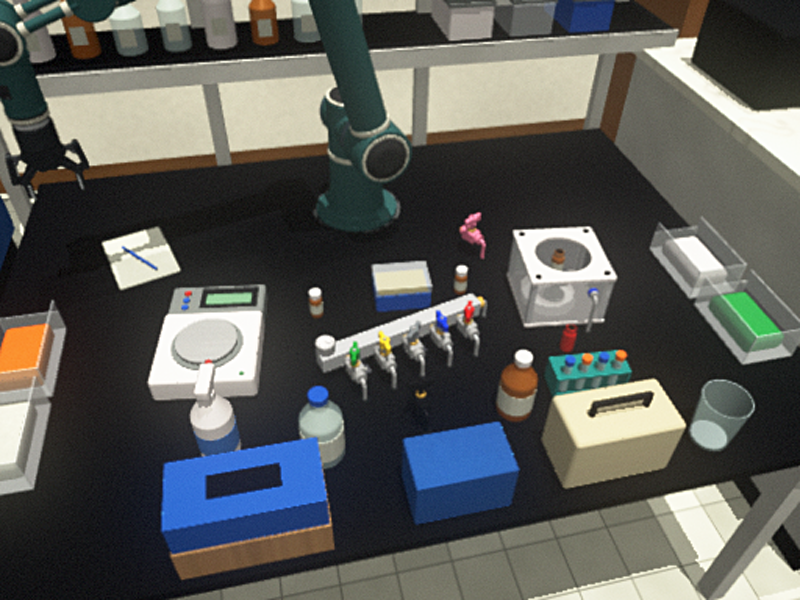

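View pics/b.png

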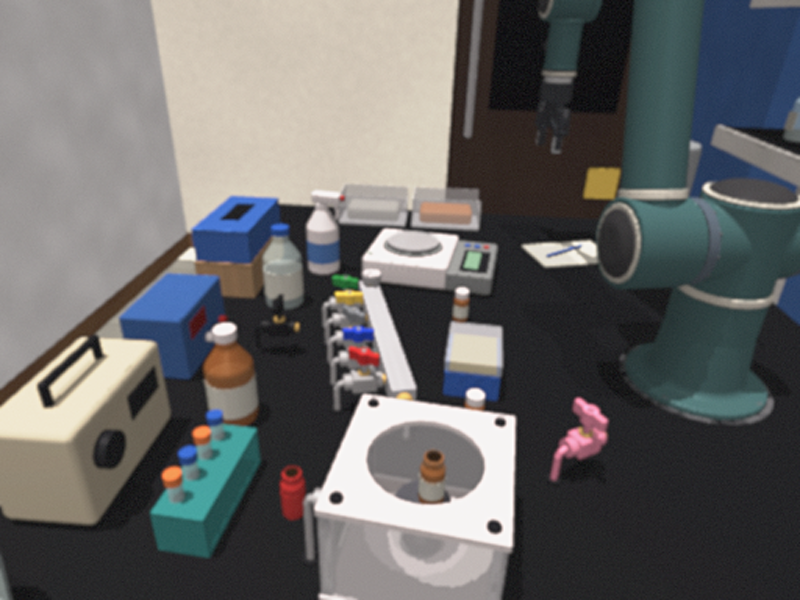

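The scene view (800x600) shows the valves in a row from the gauge end (325,345): green (355,350), yellow (385,343), grey (415,330), blue (442,321) and red (469,313). The open vial is in the port at (558,258), with the pan at (205,342). The look-alikes are the black valve (421,400), the pink valve (473,230) and the red vial (569,338). The blue valve on the manifold, 4th from the gauge, is the one to turn.

Run:
```python
from h import *
a=cv2.imread('pics/scene.png'); b=cv2.imread('pics/side.png')
P=pose('scene');Q=pose('side')
def blobs(im,lo,hi,roi,n=3,mina=6):
    hsv=cv2.cvtColor(im,cv2.COLOR_BGR2HSV); m=cv2.inRange(hsv,lo,hi); k=np.zeros_like(m); x0,y0,x1,y1=roi; k[y0:y1,x0:x1]=m[y0:y1,x0:x1]
    N,l,st,ce=cv2.connectedComponentsWithStats(k); o=np.argsort(-st[1:,4])[:n]+1
    return [(ce[i].round(1),st[i,4],st[i,:4]) for i in o if st[i,4]>=mina]
cols={'blue':((105,120,60),(130,255,255)),'green':((50,120,40),(85,255,255)),'yellow':((22,120,80),(35,255,255)),'red':((0,150,80),(8,255,255))}
for c,(lo,hi) in cols.items():
    A=blobs(a,lo,hi,(205,190,315,245),2); B=blobs(b,lo,hi,(205,170,250,240),2)
    print(c,A,B)
    for q in A: print('  sc',onz(P,q[0],.095).round(3))
    for q in B: print('  si',onz(Q,q[0],.095).round(3))
s=800/512
# lid bolt circle/corners (scene) clicked from the views, lid top .13
cs=np.array([[513,231],[602,229],[614,280],[515,285]])/s
print('lid sc',onz(P,cs,.13).round(3))
cd=np.array([[374,402],[500,422],[494,527],[336,497]])/s
print('bolts si',onz(Q,cd,.13).round(3),onz(Q,cd,.13).mean(0))
print('vial',onz(P,np.array([[558,252]])/s,.129),onz(Q,np.array([[433,455]])/s,.129))
print('pan',onz(P,np.array([[206,341]])/s,.078),onz(Q,np.array([[412,243]])/s,.078))
for n,u in dict(spraycap=(205,375),gauge=(325,345)).items(): print(n,onz(P,np.array([u])/s,.18 if n[0]=='s' else .093))
print('bar',onz(P,np.array([[335,352],[482,300]])/s,.068))
cv2.imwrite('pics/c.png',np.hstack([cv2.resize(a[180:250,200:320],(480,280),interpolation=2),cv2.resize(b[165:265,200:280],(320,400),interpolation=2)[:280]]))
```

```text
blue [(array([256.6, 193.8]), np.int32(301), array([240, 190,  36,  10], dtype=int32)), (array([282.4, 205.5]), np.int32(64), array([279, 199,   8,  13], dtype=int32))] [(array([229. , 213.3]), np.int32(153), array([219, 208,  20,  11], dtype=int32))]
  sc [[0.493 0.009 0.095]]
  sc [[0.562 0.076 0.095]]
  si [[0.559 0.081 0.095]]
green [(array([226.5, 226.2]), np.int32(54), array([224, 219,   6,  15], dtype=int32))] [(array([220.1, 180. ]), np.int32(113), array([212, 176,  17,   9], dtype=int32))]
  sc [[ 0.613 -0.109  0.095]]
  si [[ 0.612 -0.103  0.095]]
yellow [(array([245.9, 219.2]), np.int32(72), array([242, 212,   9,  15], dtype=int32)), (array([307.3, 191.4]), np.int32(7), array([306, 190,   3,   4], dtype=int32))] [(array([222.1, 189. ]), np.int32(87), array([213, 185,  19,   9], dtype=int32))]
  sc [[ 0.597 -0.047  0.095]]
  sc [[0.516 0.172 0.095]]
  si [[ 0.597 -0.046  0.095]]
red [(array([299.7, 199.3]), np.int32(46), array([297, 193,   6,  13], dtype=int32))] [(array([232.7, 227.5]), np.int32(135), array([224, 222,  18,  12], dtype=int32))]
  sc [[0.546 0.137 0.095]]
  si [[0.542 0.143 0.095]]
lid sc [[0.349 0.3   0.13 ]
 [0.382 0.502 0.13 ]
 [0.553 0.448 0.13 ]
 [0.526 0.24  0.13 ]]
bolts si [[0.51  0.295 0.13 ]
 [0.363 0.315 0.13 ]
 [0.381 0.463 0.13 ]
 [0.529 0.443 0.13 ]] [0.4457131  0.37894251 0.13      ]
vial [[0.44014647 0.37071503 0.129     ]] [[0.43799601 0.3754966  0.129     ]]
pan [[ 0.50512454 -0.38375974  0.078     ]] [[ 0.49813965 -0.35895011  0.078     ]]
spraycap [[ 0.68846058 -0.36875721  0.18      ]]
gauge [[ 0.57786555 -0.15920211  0.093     ]]
bar [[ 0.57655606 -0.14100254  0.068     ]
 [ 0.49166355  0.18675575  0.068     ]]
```

View pics/c.png

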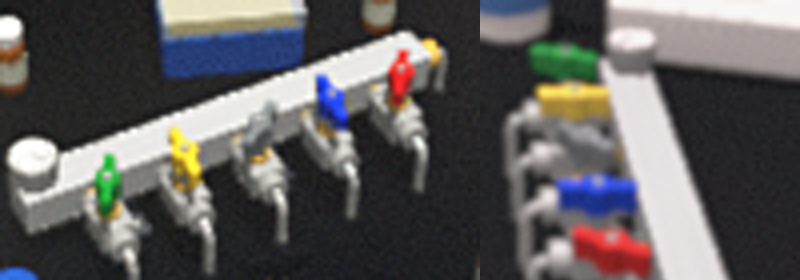

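The crop confirms it: the blue wing handle sits on the manifold between grey and red, at scene crop (332,100) and side crop (597,192). I'll move over it for a close look.

Request:
{"name": "jog_arm", "arguments": {"turn": [[0,0,0],[0,0,0],[0,0,0],[0,0,0],[0,0,0],[0,0,0],[0,0,0],[0,0,0],[0,0,0],[0,0,0],[0,0,0],[0,0,0],[0,0,0],[0,0,0],[0,0,0],[0,0,0],[0,0,0],[0,0,0],[0,0,0],[0,0,0]], "delta_pos": [[0.028,-0.03,0],[0.028,-0.03,0],[0.028,-0.03,0],[0.028,-0.03,0],[0.028,-0.03,0],[0.028,-0.03,0],[0.028,-0.03,0],[0.028,-0.03,0],[0.028,-0.03,0],[0.028,-0.03,0],[0.028,-0.03,0],[0.028,-0.03,0],[0.028,-0.03,0],[0.028,-0.03,0],[0.028,-0.03,0],[0.028,-0.03,0],[0.028,-0.03,0],[0.028,-0.03,0],[0.028,-0.03,0],[0,0,0]], "gripper": [0.03,0.03,0.03,0.03,0.03,0.03,0.03,0.03,0.03,0.03,0.03,0.03,0.03,0.03,0.03,0.03,0.03,0.03,0.03,0.03]}}

```text
time: 1.82
tool_pos: [0.5435, 0.0407, 0.2311]
tcp_rot: [-3.111, -0.413, -0.003]
wrist_force: [0.5, -0.2, -0.7]
width: 0.351
grip_force: 0.0
```

Run:
```python
from h import *
w,P=shot('wrist','w1.png'); s=read_state(); print(s['tool_pos'],s['tcp_rot'],s['time'],s['width'])
hsv=cv2.cvtColor(w,cv2.COLOR_RGB2HSV)
for c,lo,hi in (('blue',(105,110,50),(130,255,255)),('red',(0,150,60),(8,255,255)),('yellow',(22,120,80),(35,255,255)),('green',(50,100,40),(85,255,255))):
    m=cv2.inRange(hsv,lo,hi); N,l,st,ce=cv2.connectedComponentsWithStats(m)
    for i in np.argsort(-st[1:,4])[:2]+1:
        if st[i,4]<60: continue
        yx=np.argwhere(l==i)[:,::-1]; (cen,sz,an)=cv2.minAreaRect(yx.astype(np.float32))
        bx=cv2.boxPoints((cen,sz,an)); W=onz(P,bx,.1); e=[W[1]-W[0],W[2]-W[1]]; e=max(e,key=np.linalg.norm)
        print(c,st[i],np.round(cen,1),np.round(sz),onz(P,[cen],.1).round(4),'len',np.linalg.norm(e).round(3),'dir',round(np.arctan2(e[1],e[0]),3))
cv2.imwrite('pics/w1b.png',cv2.resize(w[:,:,::-1],(800,600),interpolation=2))
```

```text
[0.54206372 0.03790007 0.23086847] [-3.11355559e+00 -4.13415482e-01  4.04086480e-04] 1.8667 0.35198666447186006
blue [228 248  51  32 796] [253.7 263.4] [56. 15.] [[0.4541 0.0199 0.1   ]] len 0.061 dir -1.66
blue [213 131  22  51 587] [223.7 155.9] [21. 50.] [[0.5592 0.0783 0.1   ]] len 0.049 dir -0.185
red [  0  42  47  31 837] [22.2 57.6] [49. 25.] [[0.601 0.284 0.1  ]] len 0.048 dir -1.514
red [143 135  33  44 532] [158.6 156.2] [21. 48.] [[0.5424 0.1402 0.1   ]] len 0.049 dir -0.169
yellow [340 131  27  51 801] [353.2 155.1] [25. 51.] [[ 0.5932 -0.0437  0.1   ]] len 0.048 dir -0.143
green [397 133  41  47 888] [416.8 155.3] [25. 54.] [[ 0.61   -0.1052  0.1   ]] len 0.051 dir -0.466
```

View pics/w1b.png

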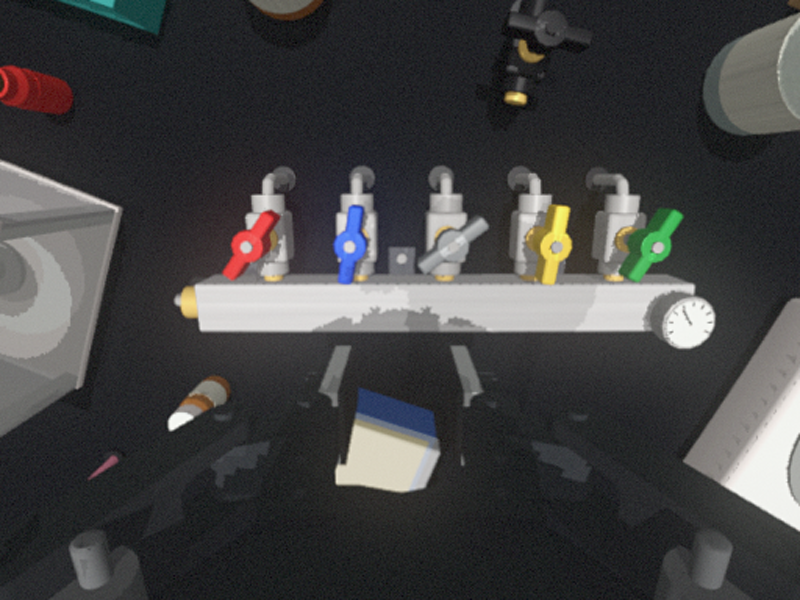

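The wrist view shows the blue handle at (348,246), between red (248,246) and grey (452,246). The bar's top edge runs at row 283. Next I'll get the handle's angle from its ends.

Run:
```python
from h import *
w=cv2.imread('pics/w1.png'); P=pose('wrist'); s=800/512
e=onz(P,np.array([[346,281],[356,208],[349,246]])/s,.102); d=e[1]-e[0]; print(e.round(4),np.linalg.norm(d),np.arctan2(d[1],d[0]))
b=onz(P,np.array([[210,283],[690,283]])/s,.068); d=b[0]-b[1]; print(b.round(4),np.arctan2(d[1],d[0])-np.pi/2)
hs=onz(P,np.array([[248,246],[348,246],[556,246],[657,246]])/s,.102); print(hs.round(4)); d=hs[0]-hs[3]; print(np.linalg.norm(d),np.arctan2(d[1],d[0])-np.pi/2)
hsv=cv2.cvtColor(w,cv2.COLOR_BGR2HSV); m=cv2.inRange(hsv,(105,110,50),(130,255,255)); m[170:]=m[170:]*1
N,l,st,ce=cv2.connectedComponentsWithStats(m)
i=[i for i in range(1,N) if abs(ce[i]-[223,156]).max()<8][0]
W=onz(P,np.argwhere(l==i)[:,::-1],.1)[:,:2]; u,sv,v=np.linalg.svd(W-W.mean(0),full_matrices=False); print('pca',W.mean(0),np.arctan(v[0,1]/v[0,0]))
S=read_state(); M=Ro.from_rotvec(S['tcp_rot']).as_matrix(); print('toolx ang',np.arctan2(M[1,0],M[0,0]),S['q'][5])
```

```text
[[0.5342 0.0716 0.102 ]
 [0.58   0.0763 0.102 ]
 [0.5563 0.075  0.102 ]] 0.04608202413027128 0.10109120648554513
[[ 0.4985  0.1681  0.068 ]
 [ 0.5892 -0.1673  0.068 ]] 0.26400917643307453
[[ 0.54    0.1359  0.102 ]
 [ 0.5562  0.0756  0.102 ]
 [ 0.59   -0.0493  0.102 ]
 [ 0.6072 -0.1116  0.102 ]]
0.2565044090697824 0.26499219404187047
pca [0.55704989 0.07491652] 0.06587188627066001
toolx ang 0.2640141753492536 1.3300796318613544
```

Request:
{"name": "jog_arm", "arguments": {"turn": [[0,0,0],[0,0,-0.124],[0,0,-0.124],[0,0,-0.124],[0,0,-0.124],[0,0,-0.124],[0,0,-0.124],[0,0,-0.124],[0,0,-0.124],[0,0,-0.124],[0,0,-0.124],[0,0,-0.124],[0,0,-0.124],[0,0,-0.124],[0,0,-0.124],[0,0,-0.124],[0,0,-0.124],[0,0,-0.124],[0,0,-0.124],[0,0,-0.124]], "delta_pos": [[0.024,-0.032,0],[0,0,0],[0,0,0],[0,0,0],[0,0,0],[0,0,0],[0,0,0],[0,0,0],[0,0,0],[0,0,0],[0,0,0],[0,0,0],[0,0,0],[0,0,0],[0,0,0],[0,0,0],[0,0,0],[0,0,0],[0,0,0],[0,0,0]], "gripper": [0.024,0.024,0.024,0.024,0.024,0.024,0.024,0.024,0.024,0.024,0.024,0.024,0.024,0.024,0.024,0.024,0.024,0.024,0.024,0.024]}}

```text
time: 3.53
tool_pos: [0.5554, 0.0702, 0.2309]
tcp_rot: [-0.81, -3.034, 0.001]
wrist_force: [0.8, -0.6, 0.3]
width: 0.283
grip_force: 0.0
```

Request:
{"name": "jog_arm", "arguments": {"turn": [[0,0,-0.124],[0,0,-0.124],[0,0,-0.124],[0,0,-0.124],[0,0,-0.1],[0,0,0],[0,0,0]], "delta_pos": [[0,0,0],[0,0,0],[0,0,0],[0,0,0],[0,0,0],[0,0,0],[0,0,0]], "gripper": [0.024,0.024,0.024,0.024,0.024,0.024,0.024]}}

```text
time: 4.12
tool_pos: [0.5556, 0.0706, 0.231]
tcp_rot: [0.102, -3.139, 0.001]
wrist_force: [0.3, -0.5, -0.2]
width: 0.279
grip_force: 0.0
```

Run:
```python
from h import *
w,P=shot('wrist','w2.png'); S=read_state(); M=Ro.from_rotvec(S['tcp_rot']).as_matrix()
print(S['tool_pos'],'toolx',np.arctan2(M[1,0],M[0,0]),S['q'][5],S['time'],S['width'])
hsv=cv2.cvtColor(w,cv2.COLOR_RGB2HSV); m=cv2.inRange(hsv,(105,110,50),(130,255,255)); 
N,l,st,ce=cv2.connectedComponentsWithStats(m)
for i in range(1,N):
    if st[i,4]<80: continue
    W=onz(P,np.argwhere(l==i)[:,::-1],.1)[:,:2]; u,sv,v=np.linalg.svd(W-W.mean(0),full_matrices=False); print(ce[i],st[i],W.mean(0),np.arctan(v[0,1]/v[0,0]))
c=cv2.resize(w[:,:,::-1],(800,600),interpolation=2); cv2.imwrite('pics/w2b.png',c)
```

```text
[0.55578234 0.07082199 0.23113119] toolx -3.0761916167848584 -1.5536674506560288 4.1667 0.2821106904422721
[189.83  38.79] [178  34  27  10 100] [0.42848434 0.00315489] 1.3888719404442837
[274.2020202   51.92929293] [260  48  25   9  99] [0.43491659 0.07919476] -1.5558228813398718
[262.98493409 184.02448211] [254 159  19  52 531] [0.55779664 0.07774394] 0.08566299108011063
[478.81165919 316.0044843 ] [468 308  22  18 223] [0.70333054 0.34814234] 1.0223079412627145
```

View pics/w2b.png

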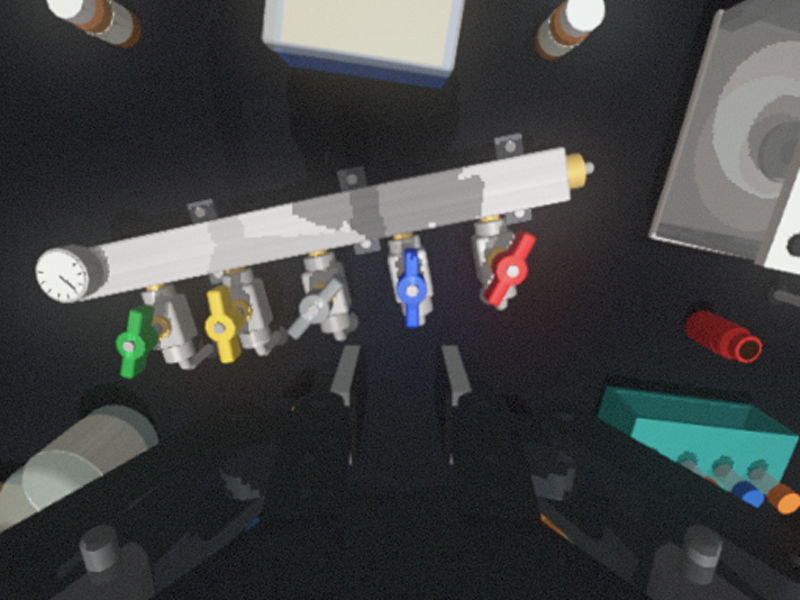

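The view shows the blue handle at (411,290), within 2 mm of the earlier fix. Now I'll centre and descend.

Request:
{"name": "jog_arm", "arguments": {"turn": [[0,0,0],[0,0,0],[0,0,0],[0,0,0],[0,0,0],[0,0,0],[0,0,0],[0,0,0]], "delta_pos": [[-0.002,0.0055,0],[0,0,0.03],[0,0,0.03],[0,0,0.03],[0,0,0.02],[0,0,0],[0,0,0],[0,0,0]], "gripper": [0.024,0.024,0.024,0.024,0.024,0.024,0.024,0.024]}}

```text
time: 4.83
tool_pos: [0.5589, 0.0776, 0.1227]
tcp_rot: [-0.108, 3.138, 0.0]
wrist_force: [0.4, -0.0, 0.1]
width: 0.281
grip_force: 0.0
```

Run:
```python
from h import *
w,P=shot('wrist','w3.png'); S=read_state(); print(S['tool_pos'],S['width'])
hsv=cv2.cvtColor(w,cv2.COLOR_RGB2HSV); m=cv2.inRange(hsv,(105,110,50),(130,255,255)); 
N,l,st,ce=cv2.connectedComponentsWithStats(m)
for i in range(1,N):
    if st[i,4]<80: continue
    W=onz(P,np.argwhere(l==i)[:,::-1],.101)[:,:2]; u,sv,v=np.linalg.svd(W-W.mean(0),full_matrices=False); print(ce[i],st[i],W.mean(0),np.arctan(v[0,1]/v[0,0]))
cv2.imwrite('pics/w3b.png',w[:,:,::-1])
```

```text
[0.55951135 0.07760998 0.12345069] 0.28218248396045875
[229.41090909   9.66045455] [ 141    0  153   27 2200] [0.4409639  0.05561763] 1.5346734962216069
[256.16541353 218.85509228] [ 240  178   32   82 1463] [0.55696325 0.07764249] 0.08426548394889499
```

View pics/w3b.png

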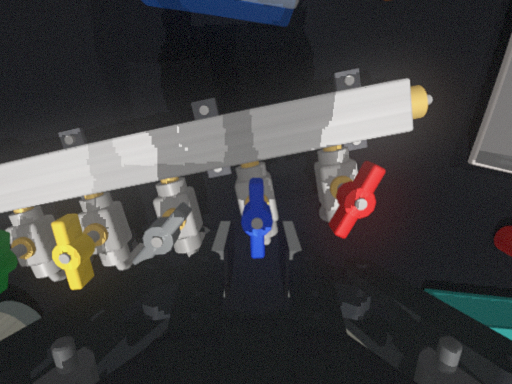

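The handle at (257,218) is centred between the fingers. I'll descend and grip.

Request:
{"name": "jog_arm", "arguments": {"turn": [[0,0,0],[0,0,0],[0,0,0],[0,0,0],[0,0,0],[0,0,0],[0,0,0],[0,0,0],[0,0,0]], "delta_pos": [[0.002,0,0.02],[0,0,0.02],[0,0,0.004],[0,0,0],[0,0,0],[0,0,0],[0,0,0],[0,0,0],[0,0,0]], "gripper": [0.024,0.024,0.024,0.024,0.0,0.0,0.0,0.0,0.0], "grip_force": 40}}

```text
time: 5.63
tool_pos: [0.5571, 0.0777, 0.0791]
tcp_rot: [-0.109, 3.137, 0.001]
wrist_force: [-1.9, 3.5, 6.2]
width: 0.096
grip_force: 43.8
```

Request:
{"name": "jog_arm", "arguments": {"turn": [[0,0,0.1],[0,0,0.1],[0,0,0.1],[0,0,0.1],[0,0,0.1],[0,0,0.1],[0,0,0.1],[0,0,0.1],[0,0,0.1],[0,0,0.1],[0,0,0.1],[0,0,0.1],[0,0,0],[0,0,0]], "delta_pos": [[0,0,0],[0,0,0],[0,0,0],[0,0,0],[0,0,0],[0,0,0],[0,0,0],[0,0,0],[0,0,0],[0,0,0],[0,0,0],[0,0,0],[0,0,0],[0,0,0]], "gripper": [0,0,0,0,0,0,0,0,0,0,0,0,0,0]}}

```text
time: 6.8
tool_pos: [0.5581, 0.0795, 0.0791]
tcp_rot: [1.684, 2.65, 0.009]
wrist_force: [2.0, 9.3, 3.7]
width: 0.096
grip_force: 43.4
```

Run:
```python
from h import *
S=read_state(); M=Ro.from_rotvec(S['tcp_rot']).as_matrix(); a=np.arctan2(M[1,0],M[0,0])
print(S['tool_pos'],a,'turn',(a-0.264-np.pi/2)%np.pi,S['torque'],S['wrist_force'],S['q'][5])
```

```text
[0.55808186 0.07952245 0.07911045] 2.0092703423360865 turn 0.1744740155411899 [ 1.29922287 -0.16645401 -0.19341744] [1.99452123 9.29462599 3.70000669] -0.3456316206366434
```

Request:
{"name": "jog_arm", "arguments": {"turn": [[0,0,0.06],[0,0,0.06],[0,0,0.04],[0,0,0.03],[0,0,0.0],[0,0,0.0]], "delta_pos": [[0,0,0],[0,0,0],[0,0,0],[0,0,0],[0,0,0],[0,0,0]], "gripper": [0,0,0,0,0,0]}}

```text
time: 7.3
tool_pos: [0.5584, 0.0796, 0.0791]
tcp_rot: [1.926, 2.479, 0.01]
wrist_force: [3.1, 9.8, 2.7]
width: 0.094
grip_force: 43.4
```

Run:
```python
from h import *
S=read_state(); M=Ro.from_rotvec(S['tcp_rot']).as_matrix(); a=np.arctan2(M[1,0],M[0,0])
print(S['tool_pos'],a,'turn',(a-0.264-np.pi/2),S['torque'],S['wrist_force'],S['q'][5])
```

```text
[0.55838654 0.07961639 0.07912767] 1.820520839709287 turn -0.014275487085609662 [ 1.44592571 -0.28649163  0.22207804] [3.06927014 9.81830313 2.6660003 ] -0.15658564352590496
```

Request:
{"name": "jog_arm", "arguments": {"turn": [[0,0,0.03],[0,0,0.03],[0,0,0.0],[0,0,0.0]], "delta_pos": [[0,0,0],[0,0,0],[0,0,0],[0,0,0]], "gripper": [0,0,0,0]}}

```text
time: 7.63
tool_pos: [0.5584, 0.0796, 0.0792]
tcp_rot: [1.997, 2.422, 0.01]
wrist_force: [2.5, 9.1, 2.0]
width: 0.095
grip_force: 58.0
```

Run:
```python
from h import *
S=read_state(); M=Ro.from_rotvec(S['tcp_rot']).as_matrix(); a=np.arctan2(M[1,0],M[0,0])
print(S['tool_pos'],a,'turn',(a-0.264-np.pi/2),S['torque'],S['wrist_force'],S['q'][5])
w,P=shot('wrist','w4.png'); cv2.imwrite('pics/w4b.png',w[:,:,::-1])
```

```text
[0.55844651 0.07960834 0.07915919] 1.7628446178228148 turn -0.07195170897208181 [ 1.50597449 -0.32394195  1.03593484] [2.53449462 9.05742689 2.01514879] -0.09817815350728747
```

View pics/w4b.png

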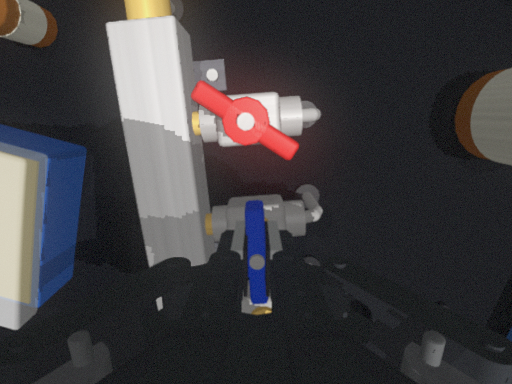

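The handle lies along the bar against its stop: the torque has risen to 1.0 N m. I'll release, rise and move over the chamber.

Request:
{"name": "jog_arm", "arguments": {"turn": [[0,0,0],[0,0,0],[0,0,0],[0,0,0],[0,0,0],[0,0,0],[0,0,0],[0,0,0],[0,0,0],[0,0,0],[0,0,0],[0,0,0],[0,0,0],[0,0,0],[0,0,0],[0,0,0],[0,0,0],[0,0,0],[0,0,0],[0,0,0]], "delta_pos": [[0,0,0],[0,0,0],[0,0,0],[0,0,-0.015],[0,0,-0.03],[0,0,-0.035],[0,0,-0.035],[0,0,-0.035],[0.039,-0.0075,0],[0.039,-0.0075,0],[0.039,-0.0075,0],[0.039,-0.0075,0],[0.039,-0.0075,0],[0.039,-0.0075,0],[0.039,-0.0075,0],[0.039,-0.0075,0],[0,0,0],[0,0,0],[0,0,0],[0,0,0]], "gripper": [0.024,0.024,0.024,0.024,0.024,0.024,0.024,0.024,0.046,0.046,0.046,0.046,0.046,0.046,0.046,0.046,0.046,0.046,0.046,0.046]}}

```text
time: 9.35
tool_pos: [0.4384, 0.3709, 0.227]
tcp_rot: [2.002, 2.421, -0.002]
wrist_force: [0.6, 0.4, -0.1]
width: 0.538
grip_force: 0.0
```

Run:
```python
from h import *
S=read_state(); M=Ro.from_rotvec(S['tcp_rot']).as_matrix(); a=np.arctan2(M[1,0],M[0,0])
w,P=shot('wrist','w5.png'); c=cv2.resize(w[:,:,::-1],(800,600),interpolation=2); cv2.imwrite('pics/w5b.png',c)
print(S['tool_pos'],a,S['q'],S['width'],S['time'])
# handle angle check from scene
a,Ps=shot('scene','s2.png'); hsv=cv2.cvtColor(a,cv2.COLOR_RGB2HSV); m=cv2.inRange(hsv,(105,120,60),(130,255,255)); N,l,st,ce=cv2.connectedComponentsWithStats(m)
for i in range(1,N):
    if abs(ce[i]-[282,205]).max()<12 and st[i,4]>15:
        W=onz(Ps,np.argwhere(l==i)[:,::-1],.097)[:,:2]; u,s,v=np.linalg.svd(W-W.mean(0),full_matrices=False); print('handle',W.mean(0),np.arctan2(*v[0,::-1])%np.pi-np.pi/2)
```

```text
[0.43836664 0.37092217 0.22695195] 1.7595417224831862 [ 6.59288497e-01  7.77775466e-02  1.82826047e+00 -7.18973112e-04
  1.23640031e+00  4.70779575e-01] 0.5377751477138935 9.35
handle [0.56409939 0.07591108] 0.40996382846281976
```

View pics/w5b.png

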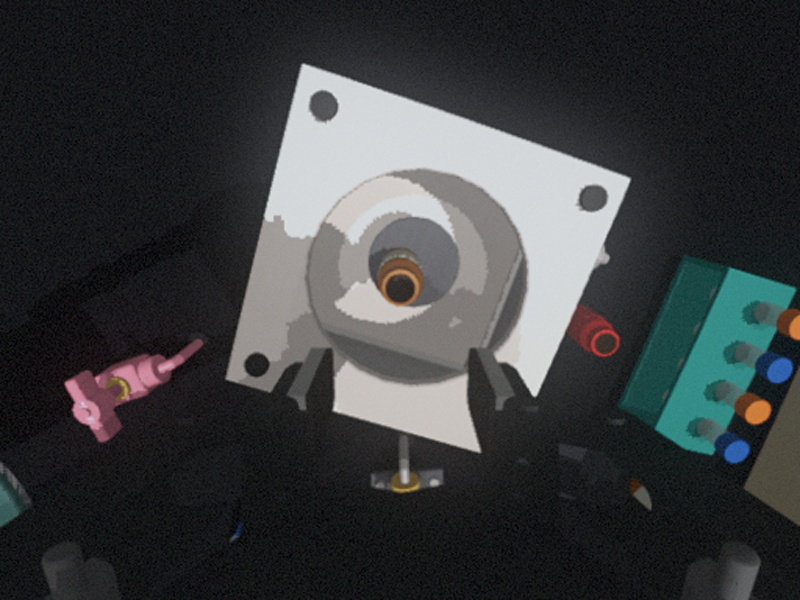

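The wrist view shows the vial mouth at (401,286) inside the port, which spans columns 306-527 and rows 168-385. I'll locate both.

Run:
```python
from h import *
P=pose('wrist'); s=800/512
w=cv2.imread('pics/w5.png'); hsv=cv2.cvtColor(w,cv2.COLOR_BGR2HSV)
m=cv2.inRange(hsv,(5,120,60),(20,255,255)); m[:160]=0; m[200:]=0; m[:,:235]=0; m[:,280:]=0
p=np.argwhere(m)[:,::-1]; print('amber',len(p),p.min(0)*s,p.max(0)*s)
print('vial',onz(P,np.array([[401,286]])/s,.129))
pc=onz(P,np.array([[306,277],[527,277],[418,168],[412,385]])/s,.13); print('port',pc.round(4),pc.mean(0), (pc[0]+pc[1])/2)
c=onz(P,np.array([[303,65],[631,178],[480,452],[227,380]])/s,.13); print('corners',c.round(4),(c[0]+c[2])/2,(c[1]+c[3])/2)
b=onz(P,np.array([[323,106],[594,198],[257,365]])/s,.13);print('bolts mid',(b[1]+b[2])/2)
S=read_state();M=Ro.from_rotvec(S['tcp_rot']).as_matrix();v=onz(P,np.array([[401,286]])/s,.129)[0]
print('tool delta',M.T@(v-S['tool_pos']),'port off in tool',M.T@(c.mean(0)-v))
```

```text
amber 317 [378.125 259.375] [420.3125 303.125 ]
vial [[0.43741524 0.37679799 0.129     ]]
port [[0.3843 0.3723 0.13  ]
 [0.5056 0.3953 0.13  ]
 [0.4342 0.4414 0.13  ]
 [0.4552 0.3185 0.13  ]] [0.4448317  0.38185844 0.13      ] [0.44496446 0.38376463 0.13      ]
corners [[0.3678 0.4801 0.13  ]
 [0.5471 0.4584 0.13  ]
 [0.5061 0.281  0.13  ]
 [0.3457 0.3007 0.13  ]] [0.43692124 0.38052457 0.13      ] [0.44638937 0.37954688 0.13      ]
bolts mid [0.44645168 0.37911977 0.13      ]
tool delta [ 6.17903747e-03 -7.60811644e-05  9.81773673e-02] port off in tool [ 0.0023886   0.00476994 -0.0010017 ]
```

Request:
{"name": "jog_arm", "arguments": {"turn": [[0,0,0],[0,0,0],[0,0,0],[0,0,0],[0,0,0],[0,0,0]], "delta_pos": [[0.006,0,0.02],[0,0,0.025],[0,0,0.02],[0,0,0],[0,0,0],[0,0,0]], "gripper": [0.046,0.046,0.046,0.046,0.046,0.046]}}

```text
time: 9.95
tool_pos: [0.4378, 0.3779, 0.1635]
tcp_rot: [2.002, 2.421, 0.002]
wrist_force: [-0.4, 0.6, 0.4]
width: 0.532
grip_force: 0.0
```

Run:
```python
from h import *
S=read_state(); M=Ro.from_rotvec(S['tcp_rot']).as_matrix()
w,P=shot('wrist','w6.png'); hsv=cv2.cvtColor(w,cv2.COLOR_RGB2HSV)
q=proj(P,[[0.4375,0.3768,.129]])[0]; print(q)
m=cv2.inRange(hsv,(5,120,60),(20,255,255)); k=np.zeros_like(m); x,y=q.astype(int); k[y-35:y+35,x-35:x+35]=m[y-35:y+35,x-35:x+35]
p=np.argwhere(k)[:,::-1]; print(p.min(0),p.max(0))
# mouth: bottom-most rows of the amber blob; width gives rim
mid=[(p[:,0].min()+p[:,0].max())/2, p[:,1].max()]
v=onz(P,[mid],.129)[0]; print('near rim pt',v,'tool delta rim',M.T@(v-S['tool_pos']), S['tool_pos'])
cv2.imwrite('pics/w6b.png',w[:,:,::-1])
```

```text
[256.11552705 216.21881411]
[237 190] [273 231]
near rim pt [0.43875129 0.36618641 0.129     ] tool delta rim [-0.01173007 -0.00130979  0.03445957] [0.43779896 0.37792543 0.16346826]
```

View pics/w6b.png

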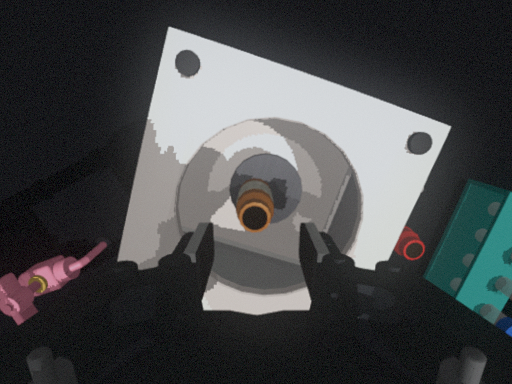

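The mouth at (256,216) matches the prediction and the fingers are symmetric about it. I'll descend and grip gently.

Request:
{"name": "jog_arm", "arguments": {"turn": [[0,0,0],[0,0,0],[0,0,0],[0,0,0],[0,0,0],[0,0,0],[0,0,0],[0,0,0],[0,0,0],[0,0,0],[0,0,0]], "delta_pos": [[0,0,0.02],[0,0,0.02],[0,0,0.02],[0,0,0.012],[0,0,0],[0,0,0],[0,0,0],[0,0,0],[0,0,0],[0,0,0],[0,0,0]], "gripper": [0.046,0.046,0.046,0.046,0.046,0.02,0.02,0.02,0.02,0.02,0.02], "grip_force": 25}}

```text
time: 10.92
tool_pos: [0.4376, 0.3788, 0.0916]
tcp_rot: [2.0, 2.422, 0.004]
wrist_force: [-0.8, -0.3, 3.7]
width: 0.318
grip_force: 27.8
```

Request:
{"name": "jog_arm", "arguments": {"turn": [[0,0,0],[0,0,0],[0,0,0],[0,0,0],[0,0,0],[0,0,0],[0,0,0],[0,0,0]], "delta_pos": [[0,0,-0.01],[0,0,-0.025],[0,0,-0.03],[0,0,-0.03],[0,0,-0.03],[0,0,-0.03],[0,0,-0.015],[0,0,0]], "gripper": [0.02,0.02,0.02,0.02,0.02,0.02,0.02,0.02]}}

```text
time: 11.58
tool_pos: [0.4389, 0.3799, 0.2665]
tcp_rot: [1.999, 2.421, 0.015]
wrist_force: [0.2, 1.0, -0.7]
width: 0.322
grip_force: 27.6
```

Request:
{"name": "jog_arm", "arguments": {"turn": [[0,0,0],[0,0,0],[0,0,0],[0,0,0],[0,0,0],[0,0,0],[0,0,0],[0,0,0],[0,0,0],[0,0,0],[0,0,0],[0,0,0],[0,0,0],[0,0,0],[0,0,0],[0,0,0],[0,0,0]], "delta_pos": [[-0.012,0,0],[-0.024,-0.001,0],[-0.028,-0.001,0],[-0.028,-0.001,0],[-0.028,-0.001,0],[-0.028,-0.001,0],[-0.028,-0.001,0],[-0.028,-0.001,0],[-0.028,-0.001,0],[-0.028,-0.001,0],[-0.028,-0.001,0],[-0.028,-0.001,0],[-0.028,0,0],[-0.024,0,0],[-0.012,0,0],[0,0,0],[0,0,0]], "gripper": [0.02,0.02,0.02,0.02,0.02,0.02,0.02,0.02,0.02,0.02,0.02,0.02,0.02,0.02,0.02,0.02,0.02]}}

```text
time: 13.0
tool_pos: [0.4967, 0.0026, 0.2587]
tcp_rot: [-2.001, -2.418, 0.002]
wrist_force: [-0.0, -0.5, -0.8]
width: 0.319
grip_force: 27.6
```

Run:
```python
from h import *
S=read_state(); M=Ro.from_rotvec(S['tcp_rot']).as_matrix(); print(S['tool_pos'],S['width'],S['grip_force'],np.arctan2(M[1,0],M[0,0]))
w,P=shot('wrist','w7.png'); hsv=cv2.cvtColor(w,cv2.COLOR_RGB2HSV); m=cv2.inRange(hsv,(105,110,50),(130,255,255)); N,l,st,ce=cv2.connectedComponentsWithStats(m)
print(proj(P,[[.557,.0765,.1]]))
for i in range(1,N):
    if st[i,4]<80: continue
    W=onz(P,np.argwhere(l==i)[:,::-1],.1)[:,:2]; u,sv,v=np.linalg.svd(W-W.mean(0),full_matrices=False); print(ce[i],st[i],W.mean(0),np.arctan2(*v[0,::-1])%np.pi-np.pi/2)
for n in ('scene','side'): shot(n,n+'3.png')
Q=pose('scene');R=pose('side')
```

```text
[0.4966679  0.00260304 0.25870642] 0.31891057925250965 27.647246718406677 1.75884772042275
[[327.21073664 118.03072366]]
[207.29452055  99.51369863] [201  82  12  40 146] [0.4316047 0.0713852] -0.08123457323176186
[327.85714286 116.46962233] [318  91  21  51 609] [0.55732811 0.07803089] 0.27532019189067114
[494.28571429 211.81996435] [ 459  137   53  140 3927] [0.77873997 0.01114482] 0.3647975941575796
```

The handle now reads 0.275 rad against 0.264 for the bar, so the valve is shut. Next, the balance.

Request:
{"name": "jog_arm", "arguments": {"turn": [[0,0,0],[0,0,0],[0,0,0],[0,0,0],[0,0,0],[0,0,0],[0,0,0],[0,0,0],[0,0,0],[0,0,0],[0,0,0],[0,0,0],[0,0,0],[0,0,0],[0,0,0],[0,0,0]], "delta_pos": [[-0.012,-0.002,0],[-0.024,-0.004,0],[-0.028,-0.005,0],[-0.028,-0.005,0],[-0.028,-0.005,0],[-0.028,-0.005,0],[-0.028,-0.005,0],[-0.028,-0.005,0],[-0.028,-0.005,0],[-0.028,-0.005,0],[-0.028,-0.005,0],[-0.028,-0.005,0],[-0.026,-0.005,0],[-0.012,-0.003,0],[0,0,0],[0,0,0]], "gripper": [0.02,0.02,0.02,0.02,0.02,0.02,0.02,0.02,0.02,0.02,0.02,0.02,0.02,0.02,0.02,0.02]}}

```text
time: 14.48
tool_pos: [0.5016, -0.3567, 0.2599]
tcp_rot: [-2.001, -2.421, -0.001]
wrist_force: [0.5, 0.6, 0.3]
width: 0.317
grip_force: 27.6
```

Run:
```python
from h import *
S=read_state(); M=Ro.from_rotvec(S['tcp_rot']).as_matrix(); print(S['tool_pos'],S['width'],np.arctan2(M[1,0],M[0,0]))
w,P=shot('wrist','w8.png'); v,_=shot('side','side4.png'); a,_=shot('scene','scene4.png')
cv2.imwrite('pics/w8b.png',np.vstack([np.hstack([w,v])[:,:,::-1][:,:,:]])[::1,::1]) 
c=np.hstack([w[:,:,::-1],cv2.resize(v[90:250,180:340,::-1],(288,288),interpolation=2).repeat(1,0)[0:288] if 0 else cv2.resize(v[90:282,200:344,::-1],(288,384),interpolation=2)])
cv2.imwrite('pics/w8b.png',c)
```

```text
[ 0.50159866 -0.35668656  0.2599433 ] 0.3173418725622669 1.760200480896263
```

View pics/w8b.png

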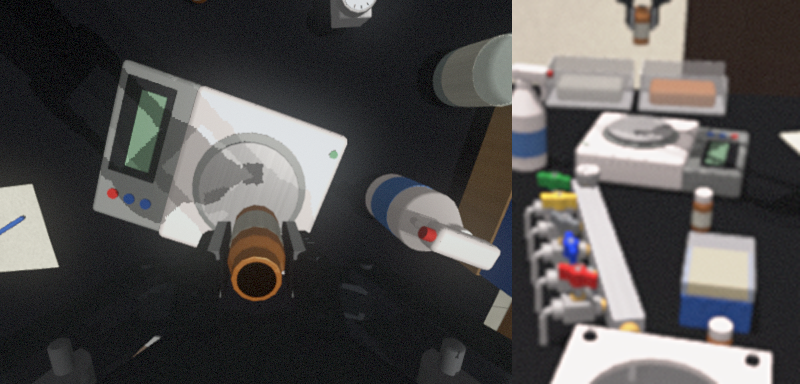

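The wrist view shows the vial upright in the grip (mouth at 257,278) and the pan spanning columns 193-305 with its top at row 132. The side crop shows the vial high above the balance.

Run:
```python
from h import *
P=pose('wrist'); w=cv2.imread('pics/w8.png')
e=onz(P,[[193,188],[305,188],[249,132]],.078); print(e.round(4),np.linalg.norm(e[1]-e[0]))
# circle fit of rim points clicked: edges found along rays from the centre
g=cv2.GaussianBlur(cv2.cvtColor(w,cv2.COLOR_BGR2GRAY),(3,3),0).astype(float)
C=onz(P,[[249,188]],.078)[0]
for it in range(3):
    pts=[]
    for t in np.arange(0,2*np.pi,.08):
        r=np.arange(.050,.070,.0005); X=C+np.c_[r*np.cos(t),r*np.sin(t),0*r]; uv=proj(P,X)
        if uv[:,1].max()>205 : continue
        v=cv2.remap(g.astype(np.float32),uv[:,0].astype(np.float32).reshape(1,-1),uv[:,1].astype(np.float32).reshape(1,-1),1)[0]
        d=np.abs(np.convolve(v,[1,1,0,-1,-1],'valid')); i=d.argmax()
        if d[i]>20: pts.append(X[i+2,:2])
    pts=np.array(pts)
    for _ in range(5):
        A=np.c_[2*pts,np.ones(len(pts))]; s=np.linalg.lstsq(A,(pts**2).sum(1),rcond=None)[0]; rr=np.sqrt(s[2]+s[0]**2+s[1]**2)
        res=np.abs(np.linalg.norm(pts-s[:2],axis=1)-rr); pts=pts[res<max(2*np.median(res),.0008)]
    C=np.array([s[0],s[1],.078]); print(C,rr,len(pts))
S=read_state(); M=Ro.from_rotvec(S['tcp_rot']).as_matrix(); print('tool delta',M.T@(C-S['tool_pos']))
side=onz(pose('side'),[[200+645/800*0+ (642-512)/2, 90+130/2]],.078); print('side',side)
```

```text
[[ 0.4313 -0.3898  0.078 ]
 [ 0.5624 -0.3645  0.078 ]
 [ 0.4849 -0.3127  0.078 ]] 0.13352579957508873
[ 0.49666217 -0.37933929  0.078     ] 0.06755176440627314 36
[ 0.49690621 -0.38579818  0.078     ] 0.0676181362171266 47
[ 0.49660555 -0.39270805  0.078     ] 0.06843961536973257 17
tool delta [-0.03567109 -0.01228464  0.18226083]
side [[ 0.49374834 -0.36468738  0.078     ]]
```

Request:
{"name": "jog_arm", "arguments": {"turn": [[0,0,0],[0,0,0],[0,0,0],[0,0,0],[0,0,0],[0,0,0],[0,0,0],[0,0,0],[0,0,0],[0,0,0],[0,0,0]], "delta_pos": [[-0.01,-0.004,0.01],[-0.009,-0.003,0.025],[0,0,0.025],[0,0,0.025],[0,0,0.025],[0,0,0.02],[0,0,0.012],[0,0,0.008],[0,0,0],[0,0,0],[0,0,0]], "gripper": [0.02,0.02,0.02,0.02,0.02,0.02,0.02,0.02,0.02,0.02,0.02]}}

```text
time: 15.55
tool_pos: [0.4995, -0.3776, 0.1119]
tcp_rot: [1.999, 2.42, -0.0]
wrist_force: [0.1, 0.7, -0.3]
width: 0.322
grip_force: 27.6
```

Run:
```python
from h import *
S=read_state(); print(S['tool_pos'],S['tcp_rot'],S['wrist_force'])
a,P=shot('scene','scene5.png'); b,Q=shot('side','side5.png'); 
# pan centre in side view by bright-ellipse mask near the prediction; vial centre by amber
for im,R in((a,P),(b,Q)):
    hsv=cv2.cvtColor(im,cv2.COLOR_RGB2HSV); m=cv2.inRange(hsv,(5,110,40),(22,255,255)); q=proj(R,[[.498,-.377,.11]])[0].astype(int)
    k=np.zeros_like(m); k[q[1]-25:q[1]+25,q[0]-20:q[0]+20]=m[q[1]-25:q[1]+25,q[0]-20:q[0]+20]; p=np.argwhere(k)[:,::-1]
    print('amber px',len(p),p.min(0),p.max(0), 'expected base row',proj(R,[[.498,-.377,.081]])[0])
```

```text
[ 0.49952762 -0.37755013  0.11193884] [ 1.99860212e+00  2.42017415e+00 -4.10571332e-05] [ 0.0637179   0.68373134 -0.32428558]
amber px 27 [125 202] [136 217] expected base row [133.9004843  215.58962267]
amber px 43 [261 135] [267 151] expected base row [264.02649581 152.90975139]
```

Request:
{"name": "jog_arm", "arguments": {"turn": [[0,0,0],[0,0,0],[0,0,0],[0,0,0],[0,0,0],[0,0,0]], "delta_pos": [[0,0,0.004],[0,0,0.003],[0,0,0.001],[0,0,0.001],[0,0,0],[0,0,0]], "gripper": [0.02,0.02,0.02,0.02,0.02,0.02]}}

```text
time: 16.15
tool_pos: [0.4983, -0.3767, 0.1016]
tcp_rot: [-2.0, -2.422, 0.0]
wrist_force: [-2.1, 1.5, 3.6]
width: 0.321
grip_force: 27.9
```

Request:
{"name": "jog_arm", "arguments": {"turn": [[0,0,0],[0,0,0],[0,0,0]], "delta_pos": [[0,0,0.0008],[0,0,0],[0,0,0]], "gripper": [0.02,0.02,0.02]}}

```text
time: 16.4
tool_pos: [0.4984, -0.3768, 0.1016]
tcp_rot: [-2.001, -2.422, 0.0]
wrist_force: [-3.8, 2.4, 7.2]
width: 0.317
grip_force: 28.3
```

Contact came at the expected height, with 7 N. I'll release, then rise straight up.

Request:
{"name": "jog_arm", "arguments": {"turn": [[0,0,0],[0,0,0],[0,0,0],[0,0,0],[0,0,0],[0,0,0],[0,0,0],[0,0,0],[0,0,0],[0,0,0],[0,0,0],[0,0,0]], "delta_pos": [[0,0,-0.0005],[0,0,0],[0,0,0],[0,0,0],[0,0,0],[0,0,-0.01],[0,0,-0.025],[0,0,-0.035],[0,0,-0.035],[0,0,-0.035],[0,0,0],[0,0,0]], "gripper": [0.034,0.04,0.05,0.05,0.05,0.05,0.05,0.05,0.05,0.05,0.05,0.05]}}

```text
time: 17.4
tool_pos: [0.5003, -0.3783, 0.2459]
tcp_rot: [1.996, 2.416, 0.0]
wrist_force: [-0.0, 0.5, -0.4]
width: 0.588
grip_force: 0.0
```

Run:
```python
from h import *
S=read_state(); print(S['tool_pos'],S['wrist_force'],S['width'],S['time'])
for n in('scene','side','wrist'):
    im,R=shot(n,n+'6.png'); hsv=cv2.cvtColor(im,cv2.COLOR_RGB2HSV); m=cv2.inRange(hsv,(5,110,40),(22,255,255)); q=proj(R,[[.4984,-.3768,.11]])[0].astype(int); d=60 if n=='wrist' else 22
    k=np.zeros_like(m); y0=max(q[1]-d,0); k[y0:q[1]+d,q[0]-d:q[0]+d]=m[y0:q[1]+d,q[0]-d:q[0]+d]; p=np.argwhere(k)[:,::-1]
    print(n,len(p),p.min(0),p.max(0),'expect top/base',proj(R,[[.4984,-.3768,.139],[.4984,-.3768,.078]]).round(1).tolist())
```

```text
[ 0.5003248  -0.37826442  0.2458581 ] [-0.00441337  0.51884479 -0.37167978] 0.5884569855988224 17.4
scene 87 [119 187] [136 219] expect top/base [[130.5, 202.0], [134.1, 216.4]]
side 40 [261 137] [266 153] expect top/base [[264.6, 137.4], [263.9, 153.7]]
wrist 341 [243 174] [269 202] expect top/base [[256.8, 189.0], [256.7, 174.7]]
```

```bash
python3 -c "
from h import *
print(ticket.finish_job())"
```

```text
the job is handed in; nothing more can be done
None
```

The blue valve is fully shut, and the amber vial stands upright within about 1 cm of the balance pan's centre; I handed the job in at about 17.5 s, with no sign of contact with the lid or other valves.

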